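# Find the stamped crate and send it to dispatch

## Robot

A 7-joint arm with a two-finger parallel gripper is mounted at the origin on a cart in front of the work surface, level with it; the furniture and walls round the work are solid. World frame = base frame: x ahead of the robot, y to its left, z up, the work surface at z = 0. Lengths are in m, angles in degrees, forces in N, time in s.
With the tool pointing down it reaches from about 0.425 to 1.025 m from the base axis. Payload 9.4 kg.
Tool frame: the origin (TCP) lies at the very end of the fingers, on their centre line; the grasp point (between the pads) lies r.grip_depth behind it (r.grip_depth is the distance from the TCP to the grasp point, in m); z points along the fingers, x is the direction in which the jaws open and shut, and the axes are right-handed (so a half turn about z gives the same grasp; the last joint's range is limited). The gripper opens to 93 mm and grips with 3 to 60 N. Pads are 15 mm wide; open, the fingers measure 128 mm over their backs; the gripper's body (75 mm by 188 mm) begins 65 mm behind the grasp point.
Start: joints at [72.095, 34.337, -0.143, 91.639, 0.103, 54.024, -4.572], TCP at [0.169, -0.705, 0.219] pointing down, gripper open.
Joint ranges: [-147.43, 147.43], [-19.82, 112.94], [-74.19, 73.91], [6.32, 146.72], [-59.91, 239.91], [6.04, 106.73], [-150.56, 150.56]. Speed limits (degrees/s): [127.2, 127.2, 172.46, 172.46, 180, 180, 180].

## Interface

Orientations are given as [roll, pitch, yaw] about the fixed x, y, z axes, in that order (R = Rz(yaw) Ry(pitch) Rx(roll)).
In Python, from cell import r gives the robot as it stands.
- The arm moves only by the shell command python3 -m inch 'ROWS' [OPENING]. ROWS is a JSON object of lists of equal length, an entry for each row: "dp": the shift along the tool's x, y, z normalised to -1 to 1, where 1 is 400 mm, a list of three; "delta_rot": the turn, a rotation vector about the tool's x, y, z normalised to -1 to 1, where 1 is 45 degrees, a list of three. In form: {"dp": [[tx, ty, tz], ...], "delta_rot": [[ax, ay, az], ...]}. A call has 1 to 12 rows; each row is the pose to reach, as a shift and turn from the pose commanded when the call began, along the tool's axes at that moment; what a row does not reach only later rows make up. A row lasts 1/10 s, in which the tool goes at most 50 mm and 8.59 degrees, less where a joint would pass 70% of its speed; a pose out of reach is approached as far as the arm can. A call with a number of a shift or a turn outside -1 to 1 is refused whole. A call with a gripper value outside its range is refused whole. OPENING is the gripper command: -1 is shut, 1 is fully open, values between are in proportion, set as the call begins (- or left out, the last holds). The fingers move at their own pace and stop on an object; the grip force is fixed at half the most. Time passes only in rows, so rows that repeat a pose let the fingers close. It gives the time, the measured TCP pose, the force and the opening at its end, in the units of the state.
- r.get_state(): the state, without advancing time (a new reading comes with each control period).
- r.read_camera(name): name is "scene" or "top"; returns a dict with "frame" (400x640x3 uint8, blue, green, red), "mtx" (3x3 intrinsics, pixels), "dist" ([k1, k2, p1, p2, k3] as OpenCV has them; the pictures are not rectified), "R" (3x3) and "t" (3): a world point X has camera coordinates R X + t. Camera axes: x right, y down, z forward; pixel columns grow to the right and rows downward; lengths in m; the calibration is good to about 2 mm. A picture is of the moment at which its call begins. There is no depth.
- r.hand_in(): hands the job in, once; it reports no verdict.
The state is a dict: "t": time; "qpos": joint angles; "joint_vel": joint speeds; "tau": joint torques, N m; "tool_pos": TCP position; "orientation": TCP orientation; "ft_force": force on the tool from outside, world axes, zero at the start; "moment": the same for the moment, N m; "gripper_width": finger opening in m.
Only numpy, scipy, OpenCV 4.12 (cv2) and the standard library are available. Lean on these libraries where they do the work, as an engineer would, in place of code of your own. Each camera call takes 0.05 s, during which the arm holds its last target.

## Task

One of the two small wooden crates has a ring stamped on its underside. Using your fingertips only, tip both crates over away from you so that they lie on their far sides with their undersides showing; then push the stamped one forward along the table until its mouth is square against the long wooden batten across the back, which is the dispatch line. Leave the other crate lying where it fell, do not lift or carry either crate, and leave the felt wheel and the stone tile between them where they are.

Things in the scene. Friction and masses are not known exactly. Their poses are not given: they have to be found in the camera images.
- stamped_crate: upright open-topped slatted wooden crate, 72 deep (x) x 110 wide (y) x 130 tall (z), walls 7, about 0.25 kg; dark ring stamp 58 across with a dot on its underside, hidden until tipped; else like the other, left or right. Origin: centre of underside; at the start z is up, x roughly away from the robot. Tipped over: 72 high, 130 long, x down, z (mouth) away from the robot, underside facing it
- plain_crate: the other crate, same size, make and axes, with a bare underside; may be the left or the right one. Pushed away from the robot near its top, 110 mm up or higher, either crate pivots on its far lower edge (best with the finger rising as the crate does) and topples by itself past about 29 degrees; pushed low it slides. Lying, it slides on its side when pushed
- stamped_mouth (a point): centre of the open mouth of the stamped crate, 130 mm along the crate's z from its origin; axes as the crate's
- plain_mouth (a point): centre of the open mouth of the other crate, 130 mm along the crate's z from its origin; axes as the crate's
- batten: dispatch line: a straight wooden batten with three screws, screwed down across the back of the work, 30 wide (its x) by 520 long (its y) by 14 high; origin at the centre of its underside; x points away from the robot, so its near edge is at x = -15 in its own frame
- felt_wheel: cream felt polishing wheel, 60 across and 25 high, lying loose between the crates; origin at the centre of its underside; not to be moved
- stone_tile: grey granite sample tile, 56 x 56 x 10, lying loose between the crates, farther away than the felt wheel; origin at the centre of its underside; not to be moved

How it is judged:
By the outcome, as a careful person would: the job done as asked, in the order asked, and still so for the second after the job is handed in, with the robot touching nothing.
It also fails if it takes over 64 s, if anything falls off the work surface, if the arm or the gripper's body presses on something with over 40 N, if the wrist force passes 120 N, or if a joint passes its speed limit or range.

## Working session

There is one attempt and no reset: what is moved stays moved. The work goes in short steps, Python scripts to look and compute and a shell command to move; the robot and the scene stay as the last step left them, time stands still between calls to the robot, and variables do not carry over. Pictures are saved under pics/ and viewed, and the job is handed in when it is done.

```bash
ls; mkdir -p pics; python3 - <<'E'
from cell import r
import cv2
for n in("scene","top"):
    c=r.read_camera(n); cv2.imwrite(f"pics/{n}0.png",c["frame"]); print(n,c["mtx"],c["dist"],c["R"],c["t"])
print(r.get_state(), r.grip_depth)
E
```

```text
pics
scene [[398.24418485   0.         313.9380416 ]
 [  0.         398.24418485 189.78511097]
 [  0.           0.           1.        ]] [-0.02132639  0.          0.          0.          0.        ] [[-0.89986078 -0.43538603 -0.02625992]
 [-0.17095249  0.4074338  -0.89709138]
 [ 0.40128024 -0.80276815 -0.44106402]] [0.56675176 0.21139917 0.75989686]
top [[366.39067163   0.         323.29743393]
 [  0.         366.39067163 198.10674918]
 [  0.           0.           1.        ]] [-0.08158124  0.          0.          0.          0.        ] [[ 7.38070116e-04 -9.99959958e-01 -8.91839303e-03]
 [-9.89872369e-01  5.35473911e-04 -1.41959171e-01]
 [ 1.41958263e-01  8.93284665e-03 -9.89832337e-01]] [0.0137905  0.652661   0.86276339]
{'t': 0.1, 'qpos': array([72.09351451, 34.3807259 , -0.14539426, 91.67373747,  0.10359002,
       54.02338751, -4.57108583]), 'joint_vel': array([-0.05309008, -0.03340697, -0.02301137, -0.19170092,  0.00865338,
       -0.09826992,  0.04319807]), 'tau': array([ 5.40917434e-03, -7.66552305e+01,  1.50230605e+00, -2.52937943e+01,
       -5.23119466e-02,  1.36162149e-02,  8.05839909e-05]), 'tool_pos': array([ 0.16928118, -0.70453885,  0.21785267]), 'orientation': array([ 1.79992165e+02,  7.73437298e-02, -7.64836441e+01]), 'ft_force': array([-0.07104284,  0.20455911, -0.39053394]), 'moment': array([ 0.00918803,  0.00921565, -0.03119585]), 'gripper_width': 0.09271799287331219} 0.0188
```

View pics/top0.png

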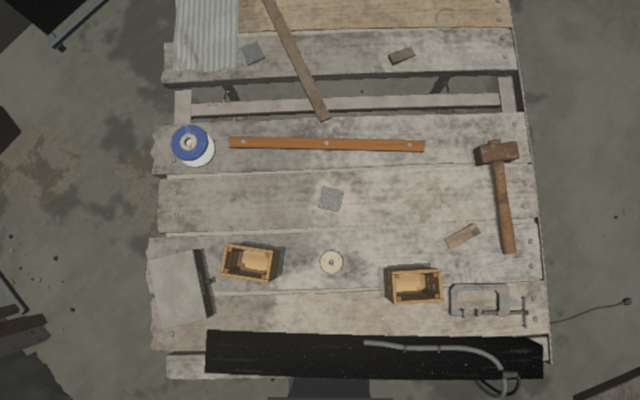

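View pics/scene0.png

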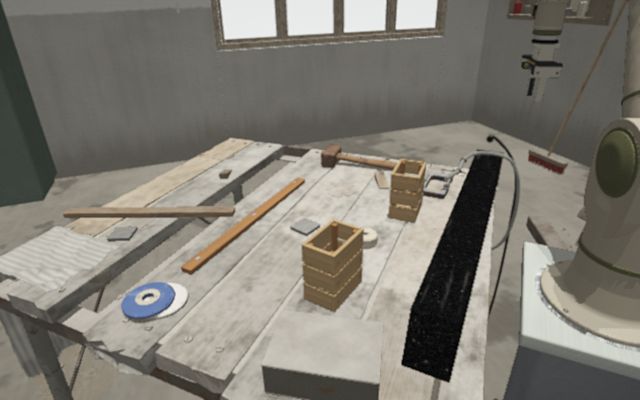

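The top view shows the left crate's top at about (248,262), the right crate at (415,286), the wheel at (331,262), the tile at (331,199), and the batten from (230,142) to (425,146). A clamp sits at (480,298), to the right of the right crate, and a grey block is at (185,285).

```bash
cat > h.py <<'E'
from cell import r
import cv2, numpy as np
def ray(c,uv):
    uv=np.asarray(uv,float).reshape(-1,1,2)
    n=cv2.undistortPoints(uv,c["mtx"],np.array(c["dist"])).reshape(-1,2)
    d=np.c_[n,np.ones(len(n))]@c["R"]; o=-c["R"].T@c["t"]
    return o,d
def onz(c,uv,z):
    o,d=ray(c,uv); return o+d*((z-o[2])/d[:,2])[:,None]
def proj(c,P):
    rv,_=cv2.Rodrigues(np.asarray(c["R"])); return cv2.projectPoints(np.asarray(P,float).reshape(-1,1,3),rv,np.asarray(c["t"]),c["mtx"],np.array(c["dist"]))[0].reshape(-1,2)
def mask(c,lo=(8,90,60),hi=(25,255,255)):
    return cv2.inRange(cv2.cvtColor(c["frame"],cv2.COLOR_BGR2HSV),lo,hi)
E
python3 - <<'E'
from h import *
c=r.read_camera("top")
f=c["frame"]
m=mask(c)
cv2.imwrite("pics/m0.png",m)
a=cv2.resize(f[220:320,200:460],None,fx=3,fy=3,interpolation=cv2.INTER_CUBIC);cv2.imwrite("pics/crop0.png",a)
for k in cv2.findContours(m,cv2.RETR_EXTERNAL,cv2.CHAIN_APPROX_NONE)[0]:
    if cv2.contourArea(k)>60:
        b=cv2.minAreaRect(k);print(cv2.contourArea(k),b)
        print(np.round(onz(c,cv2.boxPoints(b),0.0),3).tolist())
print(np.round(onz(c,[[331,262]],.025),3),np.round(onz(c,[[331,199]],.01),3))
E
```

```text
1647.0 ((413.40899658203125, 285.6795349121094), (33.857704162597656, 56.1798210144043), 87.1375961303711)
[[0.474, -0.142, 0.0], [0.48, -0.287, 0.0], [0.395, -0.288, 0.0], [0.389, -0.145, 0.0]]
1539.5 ((246.689208984375, 262.3648681640625), (49.48408889770508, 33.044193267822266), 9.462323188781738)
[[0.461, 0.28, 0.0], [0.545, 0.269, 0.0], [0.524, 0.141, 0.0], [0.442, 0.154, 0.0]]
888.0 ((503.53082275390625, 207.24615478515625), (92.65394592285156, 12.403473854064941), 82.87498474121094)
[[0.757, -0.438, 0.0], [0.762, -0.473, 0.0], [0.516, -0.487, 0.0], [0.512, -0.454, 0.0]]
461.0 ((498.4692687988281, 149.7538604736328), (20.465730667114258, 35.97007369995117), 82.87498474121094)
[[0.813, -0.408, 0.0], [0.827, -0.51, 0.0], [0.77, -0.512, 0.0], [0.757, -0.411, 0.0]]
1956.0 ((326.00390625, 143.32249450683594), (194.23776245117188, 11.549154281616211), 1.2521673440933228)
[[0.798, 0.269, 0.0], [0.831, 0.269, 0.0], [0.818, -0.254, 0.0], [0.786, -0.252, 0.0]]
[[ 0.495 -0.005  0.025]] [[ 0.656 -0.006  0.01 ]]
```

View pics/crop0.png

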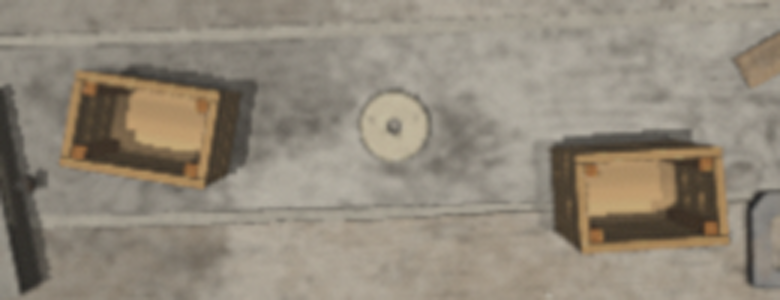

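View pics/m0.png

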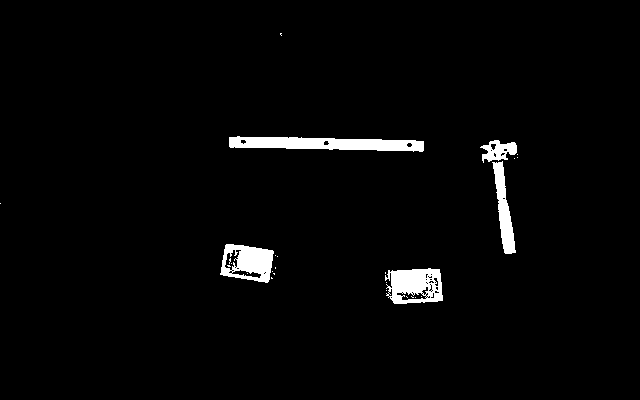

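Crop readings, rim corners. Left crate: (77,72), (220,92), (205,187), (60,163). Right crate: (575,152), (722,147), (730,242), (582,253). I'll cast these onto z=0.13.

```bash
python3 - <<'E'
from h import *
c=r.read_camera("top")
for n,q in(("L",[(77,72),(220,92),(205,187),(60,163)]),("R",[(575,152),(722,147),(730,242),(582,253)])):
    P=onz(c,np.array(q)/3+[199.7,219.7],.13)[:,:2]
    print(n,P.round(3).tolist(),P.mean(0).round(4),[np.linalg.norm(P[i]-P[i-1]).round(3) for i in range(4)])
    e=(P[0]-P[1])+(P[3]-P[2]); print("yaw",np.degrees(np.arctan2(-e[0],e[1])))
m=mask(c);k=max(cv2.findContours(m[120:170],cv2.RETR_EXTERNAL,cv2.CHAIN_APPROX_NONE,offset=(0,120))[0],key=cv2.contourArea)
b=cv2.minAreaRect(k);P=onz(c,cv2.boxPoints(b),.014);print(P.round(3).tolist(),P.mean(0))
# clamp, block
print("block edge",onz(c,[(203,250),(213,312)],.05).round(3).tolist(),"clamp",onz(c,[(449,285),(449,315)],.02).round(3).tolist(), "wood",onz(c,[(446,240),(475,224)],.01).round(3).tolist())
E
```

```text
L [[0.538, 0.232], [0.524, 0.124], [0.455, 0.134], [0.471, 0.242]] [0.4968 0.1833] [np.float64(0.068), np.float64(0.108), np.float64(0.07), np.float64(0.109)]
yaw -8.093373454084494
R [[0.48, -0.137], [0.483, -0.246], [0.414, -0.25], [0.407, -0.141]] [ 0.4461 -0.1932] [np.float64(0.073), np.float64(0.109), np.float64(0.069), np.float64(0.109)]
yaw 2.5290719673252995
[[0.794, 0.265, 0.014], [0.826, 0.265, 0.014], [0.814, -0.25, 0.014], [0.782, -0.248, 0.014]] [0.80403588 0.00789221 0.014     ]
block edge [[0.524, 0.309, 0.05], [0.375, 0.279, 0.05]] clamp [[0.437, -0.3, 0.02], [0.363, -0.298, 0.02]] wood [[0.549, -0.3, 0.01], [0.59, -0.378, 0.01]]
```

Sizes agree (about 109 x 70). The crate yaws are -8° (left) and +2.5° (right), and the batten is at about -1.35°. I'll write a calculator for moves and start with the right crate.

```bash
cat > calc.py <<'E'
import sys,json,numpy as np
from scipy.spatial.transform import Rotation as Ro
from cell import r
def go(P,yaw):
    s=r.get_state();R0=Ro.from_euler('xyz',s['orientation'],degrees=True)
    print("at",s['tool_pos'].round(4),s['orientation'].round(2),"F",np.round(s['ft_force'],1),"t",s['t'])
    w=(R0.inv()*Ro.from_euler('xyz',[180,0,yaw],degrees=True)).as_rotvec(degrees=True)/45
    for p in P: print(np.round(R0.inv().apply(np.array(p)-s['tool_pos'])/.4,3).tolist())
    print("rot",w.round(3))
E
python3 -c "
from calc import go
go([(.29,-.43,.219),(.378,-.195,.2)],-87.5)"
```

```text
at [ 0.1693 -0.7047  0.2181] [ 1.7999e+02  6.0000e-02 -7.6490e+01] F [-0.6 -0.5 -0.1] t 0.2
[-0.597, -0.454, -0.002]
[-1.117, -0.805, 0.046]
rot [0.    0.001 0.245]
```

```bash
python3 -m inch '{"dp":[[-0.1,-0.08,0],[-0.2,-0.16,0],[-0.3,-0.24,0],[-0.4,-0.31,0],[-0.5,-0.38,0],[-0.597,-0.454,0],[-0.597,-0.454,0],[-0.597,-0.454,0]],"delta_rot":[[0,0,0.05],[0,0,0.1],[0,0,0.15],[0,0,0.2],[0,0,0.245],[0,0,0.245],[0,0,0.245],[0,0,0.245]]}' 0
python3 -c "
from calc import go
go([(.378,-.195,.2)],-87.5)"
```

```text
t: 1.0
tool_pos: [0.2909, -0.4298, 0.219]
orientation: [-180.0, -0.0, -87.4]
ft_force: [-0.5, -1.1, -0.4]
gripper_width: 0.0464
at [ 0.2909 -0.4298  0.219 ] [-1.7998e+02 -3.0000e-02 -8.7360e+01] F [-0.5 -1.1 -0.4] t 1.0
[-0.576, -0.245, 0.047]
rot [-0.    -0.001  0.003]
```

```bash
python3 -m inch '{"dp":[[-0.1,-0.04,0],[-0.2,-0.08,0],[-0.3,-0.12,0],[-0.4,-0.17,0],[-0.5,-0.21,0],[-0.576,-0.245,0],[-0.576,-0.245,0.08],[-0.576,-0.245,0.16],[-0.576,-0.245,0.2],[-0.576,-0.245,0.2],[-0.576,-0.245,0.2]],"delta_rot":[[0,0,0],[0,0,0],[0,0,0],[0,0,0],[0,0,0],[0,0,0],[0,0,0],[0,0,0],[0,0,0],[0,0,0],[0,0,0]]}'
python3 -c "
from calc import go
go([(.378,-.195,.117),(.40,-.195,.117)],-87.5)
from h import *
for n in('top','scene'): cv2.imwrite('pics/%s1.png'%n,r.read_camera(n)['frame'])"
```

```text
t: 2.1
tool_pos: [0.3782, -0.1971, 0.1387]
orientation: [180.0, -0.0, -87.6]
ft_force: [0.0, 0.2, -0.2]
gripper_width: 0.0467
at [ 0.3782 -0.1971  0.1387] [ 1.7996e+02 -1.0000e-02 -8.7620e+01] F [ 0.   0.2 -0.2] t 2.1
[-0.005, 0.0, 0.054]
[-0.003, -0.055, 0.054]
rot [ 0.001 -0.    -0.003]
```

View pics/scene1.png

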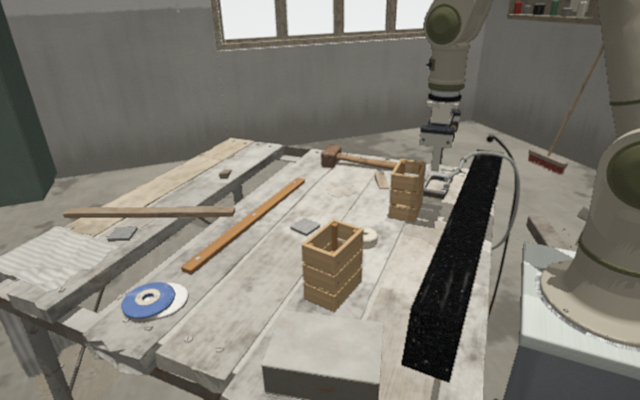

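View pics/top1.png

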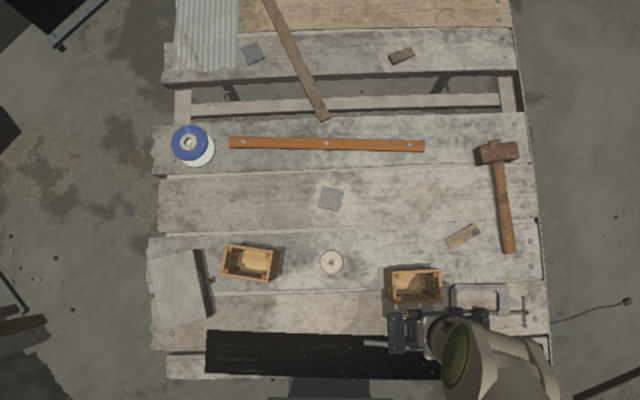

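The fingers stand just in front of the near face of the right crate (scene ~(440,160)), and nothing has been touched. Next I descend, touch and check.

```bash
python3 -m inch '{"dp":[[-0.005,0,0.03],[-0.005,0,0.054],[-0.005,0,0.054],[-0.005,-0.02,0.054],[-0.005,-0.04,0.054],[-0.005,-0.05,0.054],[-0.005,-0.05,0.054]],"delta_rot":[[0,0,0],[0,0,0],[0,0,0],[0,0,0],[0,0,0],[0,0,0],[0,0,0]]}'
python3 -m inch '{"dp":[[0,-0.01,0],[0,-0.03,-0.007],[0,-0.05,-0.017],[0,-0.07,-0.026],[0,-0.09,-0.033],[0,-0.11,-0.038],[0,-0.13,-0.043],[0,-0.15,-0.047],[0,-0.17,-0.05],[0,-0.19,-0.051],[0,-0.21,-0.052],[0,-0.23,-0.052]],"delta_rot":[[0,0,0],[0,0,0],[0,0,0],[0,0,0],[0,0,0],[0,0,0],[0,0,0],[0,0,0],[0,0,0],[0,0,0],[0,0,0],[0,0,0]]}'
python3 -c "
from h import *
for n in('top','scene'): cv2.imwrite('pics/%s2.png'%n,r.read_camera(n)['frame'])"
```

```text
t: 2.9
tool_pos: [0.3991, -0.193, 0.1172]
orientation: [-179.9, -0.0, -87.5]
ft_force: [-0.5, 0.1, -0.6]
gripper_width: 0.0463
t: 4.1
tool_pos: [0.4905, -0.189, 0.1378]
orientation: [180.0, -0.0, -87.5]
ft_force: [-0.3, -1.1, -0.3]
gripper_width: 0.0466
```

View pics/scene2.png

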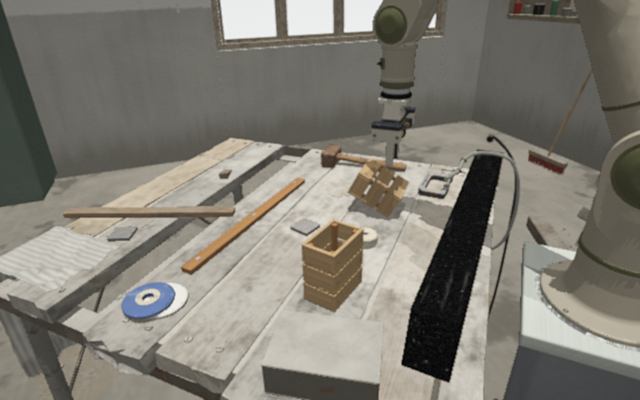

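View pics/top2.png

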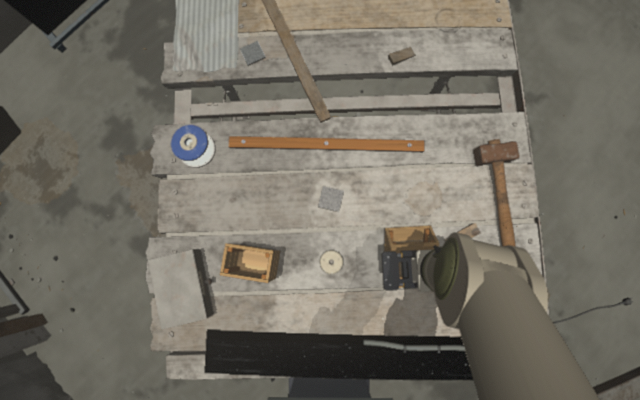

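The right crate is caught mid-fall at scene ~(378,190). I'll rise and move away.

```bash
python3 -m inch '{"dp":[[0,0,-0.03],[0,0.02,-0.1],[0,0.06,-0.2],[0,0.12,-0.28],[0,0.18,-0.28],[0,0.2,-0.28],[0,0.2,-0.28],[0,0.2,-0.28]],"delta_rot":[[0,0,0],[0,0,0],[0,0,0],[0,0,0],[0,0,0],[0,0,0],[0,0,0],[0,0,0]]}'
python3 -c "
from h import *
for n in('top','scene'): cv2.imwrite('pics/%s3.png'%n,r.read_camera(n)['frame'])
from calc import go
go([(.425,0.05,.25),(.428,.193,.22),(.428,.193,.118)],-98)"
```

```text
t: 5.0
tool_pos: [0.4106, -0.1924, 0.2497]
orientation: [-180.0, 0.0, -87.5]
ft_force: [0.7, 0.8, -0.3]
gripper_width: 0.0464
at [ 0.4109 -0.1923  0.2494] [ 1.7997e+02  2.0000e-02 -8.7480e+01] F [-0.6  0.6  0.1] t 5.1
[-0.604, -0.062, -0.001]
[-0.96, -0.085, 0.074]
[-0.96, -0.085, 0.329]
rot [0.001 0.    0.234]
```

View pics/scene3.png

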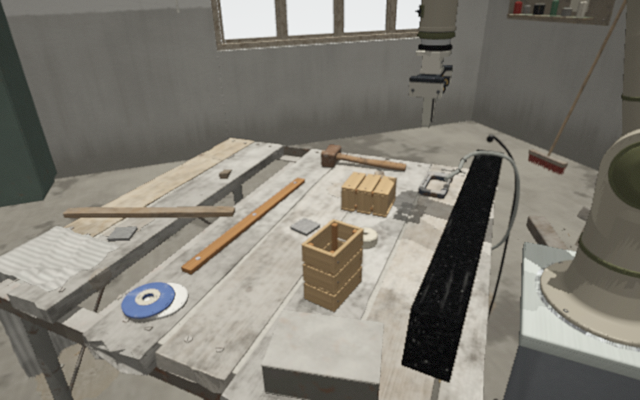

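View pics/top3.png

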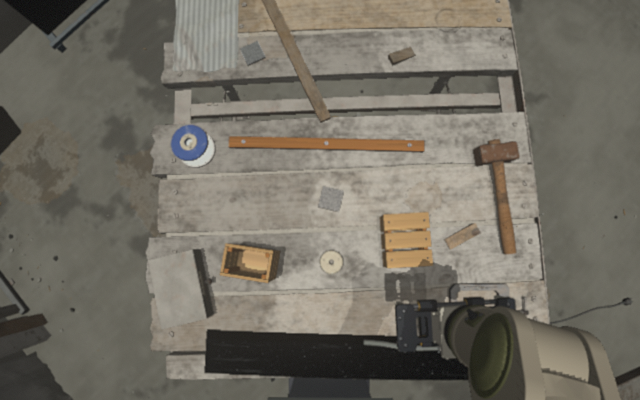

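The right crate lies flat at top view (407,241). Now the left crate.

```bash
python3 -m inch '{"dp":[[-0.1,-0.01,0],[-0.2,-0.02,0],[-0.3,-0.03,0],[-0.4,-0.04,0],[-0.5,-0.05,0],[-0.6,-0.06,0],[-0.7,-0.07,0],[-0.8,-0.08,0.0],[-0.9,-0.085,0.0],[-0.96,-0.085,0.05],[-0.96,-0.085,0.1],[-0.96,-0.085,0.1]],"delta_rot":[[0,0,0.03],[0,0,0.06],[0,0,0.09],[0,0,0.12],[0,0,0.15],[0,0,0.18],[0,0,0.21],[0,0,0.234],[0,0,0.234],[0,0,0.234],[0,0,0.234],[0,0,0.234]]}'
python3 -c "
from h import *
f=r.read_camera('scene')['frame'];cv2.imwrite('pics/scene4.png',f)
cv2.imwrite('pics/c4.png',cv2.resize(f[160:310,280:420],None,fx=4,fy=4,interpolation=cv2.INTER_CUBIC))
from calc import go
go([(.428,.193,.118),(.448,.190,.118)],-98)"
```

```text
t: 6.3
tool_pos: [0.4261, 0.1934, 0.2073]
orientation: [179.8, -0.1, -97.9]
ft_force: [1.0, -0.9, -0.2]
gripper_width: 0.0467
at [0.4267 0.1928 0.2085] [ 1.7982e+02 -1.2000e-01 -9.7980e+01] F [ 0.   0.6 -0.2] t 6.35
[-0.001, -0.004, 0.226]
[-0.001, -0.054, 0.226]
rot [ 0.004 -0.003  0.001]
```

View pics/c4.png

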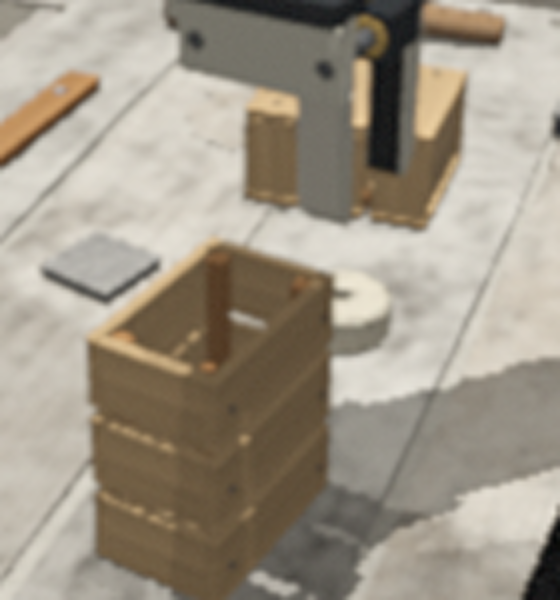

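View pics/scene4.png

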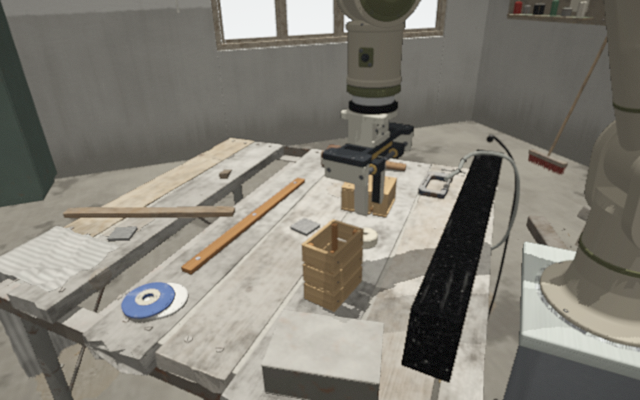

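Gripper is high, in front of the left crate. Descend, touch and tip.

```bash
python3 -m inch '{"dp":[[0,0,0.08],[0,0,0.16],[0,0,0.226],[0,0,0.226],[0,-0.02,0.226],[0,-0.04,0.226],[0,-0.052,0.226],[0,-0.052,0.226]],"delta_rot":[[0,0,0],[0,0,0],[0,0,0],[0,0,0],[0,0,0],[0,0,0],[0,0,0],[0,0,0]]}'
python3 -m inch '{"dp":[[0,-0.01,0],[0,-0.03,-0.007],[0,-0.05,-0.017],[0,-0.07,-0.026],[0,-0.09,-0.033],[0,-0.11,-0.038],[0,-0.13,-0.043],[0,-0.15,-0.047],[0,-0.17,-0.05],[0,-0.19,-0.051],[0,-0.21,-0.052],[0,-0.23,-0.052]],"delta_rot":[[0,0,0],[0,0,0],[0,0,0],[0,0,0],[0,0,0],[0,0,0],[0,0,0],[0,0,0],[0,0,0],[0,0,0],[0,0,0],[0,0,0]]}'
python3 -m inch '{"dp":[[0,0,-0.03],[0,0.02,-0.1],[0,0.06,-0.2],[0,0.12,-0.28],[0,0.18,-0.28],[0,0.2,-0.28],[0,0.2,-0.28],[0,0.2,-0.28]],"delta_rot":[[0,0,0],[0,0,0],[0,0,0],[0,0,0],[0,0,0],[0,0,0],[0,0,0],[0,0,0]]}'
python3 -c "
from h import *
f=r.read_camera('scene')['frame'];cv2.imwrite('pics/scene5.png',f)
cv2.imwrite('pics/c5.png',cv2.resize(f[160:310,270:420],None,fx=4,fy=4,interpolation=cv2.INTER_CUBIC))
cv2.imwrite('pics/top5.png',r.read_camera('top')['frame'])"
```

```text
t: 7.15
tool_pos: [0.4495, 0.1896, 0.1204]
orientation: [-179.9, 0.1, -98.1]
ft_force: [-0.2, -0.3, -0.2]
gripper_width: 0.0466
t: 8.35
tool_pos: [0.5396, 0.1767, 0.1401]
orientation: [180.0, -0.0, -98.0]
ft_force: [-0.7, -0.9, 0.2]
gripper_width: 0.0464
t: 9.15
tool_pos: [0.4604, 0.1879, 0.252]
orientation: [180.0, -0.0, -98.1]
ft_force: [-0.1, -0.3, -0.7]
gripper_width: 0.0465
```

View pics/c5.png

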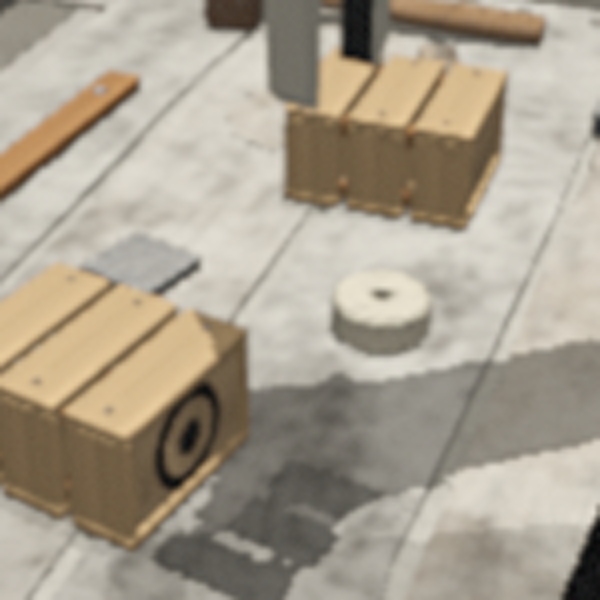

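View pics/top5.png

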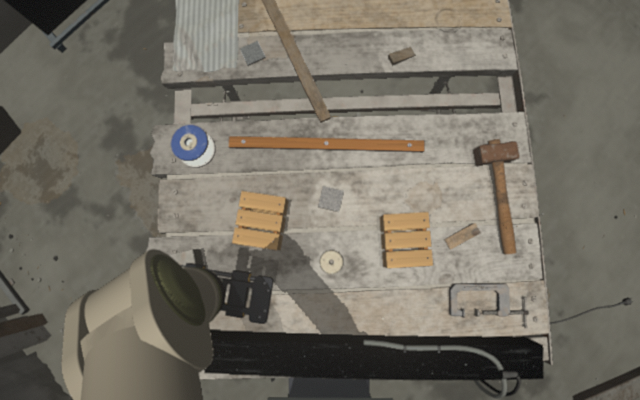

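The ring is on the left crate's underside (crop (190,430)), and the right crate's underside is bare, so the left one goes to the batten. I'll measure its lying pose on the z=0.072 plane.

```bash
cat > meas.py <<'E'
from h import *
def meas(tag,box=(170,260,215,300)):
    c=r.read_camera("top");f=c["frame"]
    cv2.imwrite(f"pics/{tag}.png",f)
    y0,y1,x0,x1=box
    cv2.imwrite(f"pics/{tag}c.png",cv2.resize(f[y0:y1,x0:x1],None,fx=6,fy=6,interpolation=cv2.INTER_CUBIC))
    print("crop origin",x0,y0)
    return c
def rep(c,q,o):
    P=onz(c,np.array(q)/6+np.array(o)-.42,.072)[:,:2]  # corners: farL,farR,nearR,nearL
    e=(P[0]-P[1]+P[3]-P[2]);g=(P[0]-P[3]+P[1]-P[2])
    print(P.round(4).tolist(),"c",P.mean(0).round(4),"w",np.linalg.norm(e)/2,"l",np.linalg.norm(g)/2,"yaw by y",np.degrees(np.arctan2(-e[0],e[1])),"by z",np.degrees(np.arctan2(g[1],g[0])))
E
python3 -c "
from meas import *
meas('t6')"
```

```text
crop origin 215 170
```

View pics/t6c.png

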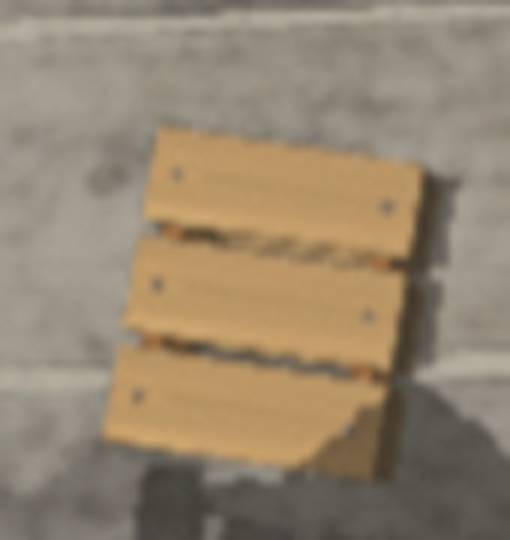

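Top face corners in the crop: far-left (157,127), far-right (424,164), near-right (378,477), near-left (103,438).

```bash
python3 -c "
from meas import *
c=r.read_camera('top')
rep(c,[(157,127),(424,164),(378,477),(103,438)],(215,170))
from calc import go
go([(.49,.19,.25),(.49,.19,.03)],-98)"
```

```text
[[0.6672, 0.2146], [0.652, 0.1056], [0.5268, 0.1221], [0.5417, 0.2325]] c [0.5969 0.1687] w 0.11070622946228773 l 0.12650802563893881 yaw by y -7.82215232287661 by z -7.79571885335868
at [0.4603 0.1878 0.2516] [ 1.7995e+02 -3.0000e-02 -9.8080e+01] F [ 0.5  0.5 -0.8] t 9.35
[-0.016, -0.073, 0.004]
[-0.016, -0.073, 0.554]
rot [ 0.001 -0.001 -0.002]
```

Length 126.5 and width 110.7, close to the nominal 130 and 110, so the measurement is good. Underside centre is at about (.534,.178). Next I descend behind it, then push with a gentle left turn of 6.5°.

```bash
python3 -m inch '{"dp":[[0,-0.05,0.08],[0,-0.08,0.18],[0,-0.08,0.28],[0,-0.08,0.38],[0,-0.08,0.46],[0,-0.08,0.52],[0,-0.08,0.552],[0,-0.08,0.552],[0,-0.08,0.552]],"delta_rot":[[0,0,0],[0,0,0],[0,0,0],[0,0,0],[0,0,0],[0,0,0],[0,0,0],[0,0,0],[0,0,0]]}'
python3 -c "
from calc import go
import numpy as np
x,y,h=.5265,.179,-7.9
P=[(x,y,.03)]
for i in range(10):
    h+=.65; x+=.008*np.cos(np.radians(h)); y+=.008*np.sin(np.radians(h)); P.append((x,y,.03)); 
print(P[-1],h)
go(P,-91.4)
from h import *
f=r.read_camera('scene')['frame'];cv2.imwrite('pics/scene7.png',f)
"
```

```text
t: 10.25
tool_pos: [0.4918, 0.1836, 0.0317]
orientation: [-180.0, -0.0, -98.0]
ft_force: [-0.4, 0.1, -0.4]
gripper_width: 0.0461
(np.float64(0.6062298421512266), np.float64(0.17297009651702508), 0.03) -1.399999999999999
at [0.4918 0.1836 0.0317] [-179.99   -0.    -98.05] F [-0.4  0.1 -0.4] t 10.25
[-0.001, -0.088, 0.004]
[-0.001, -0.108, 0.004]
[-0.001, -0.128, 0.004]
[-0.002, -0.148, 0.004]
[-0.003, -0.168, 0.004]
[-0.004, -0.187, 0.004]
[-0.006, -0.207, 0.004]
[-0.007, -0.227, 0.004]
[-0.009, -0.247, 0.004]
[-0.011, -0.267, 0.004]
[-0.014, -0.287, 0.004]
rot [-0.    -0.    -0.148]
```

View pics/scene7.png

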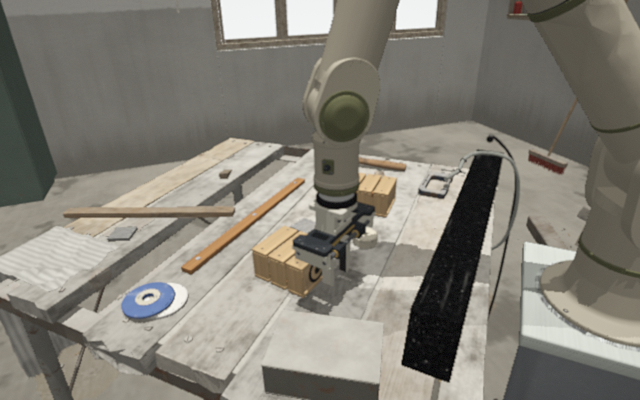

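The fingers are low behind the stamped underside (scene ~(318,275)), clear of the wheel and the block.

```bash
python3 -m inch '{"dp":[[0,-0.04,0.002],[0,-0.07,0.002],[0,-0.088,0.002],[-0.001,-0.118,0.002],[-0.002,-0.148,0.002],[-0.003,-0.168,0.002],[-0.004,-0.187,0.002],[-0.006,-0.207,0.002],[-0.007,-0.227,0.002],[-0.009,-0.247,0.002],[-0.011,-0.267,0.002],[-0.014,-0.287,0.002]],"delta_rot":[[0,0,0],[0,0,0],[0,0,0],[0,0,-0.02],[0,0,-0.04],[0,0,-0.06],[0,0,-0.075],[0,0,-0.09],[0,0,-0.105],[0,0,-0.12],[0,0,-0.135],[0,0,-0.148]]}'
python3 -c "
from meas import *
meas('t8',(140,240,215,310))
from calc import go
go([(.64,.172,.03),(.6545,.1715,.03)],-91.4)"
```

```text
t: 11.5
tool_pos: [0.6064, 0.1729, 0.0305]
orientation: [180.0, -0.0, -91.3]
ft_force: [-5.4, 0.3, 4.0]
gripper_width: 0.0464
crop origin 215 140
at [0.6084 0.173  0.0306] [-1.7989e+02  3.0000e-02 -9.1340e+01] F [ 1.2  0.2 -0.6] t 11.55
[0.001, -0.079, 0.002]
[0.001, -0.115, 0.002]
rot [-0.002  0.001  0.001]
```

View pics/t8c.png

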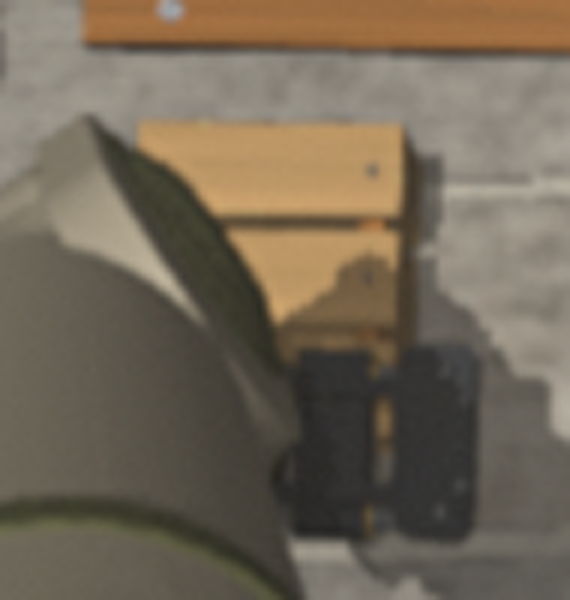

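The crate's far edge (138,121)–(405,125) looks parallel to the batten's near edge (85,44)–(570,50).

```bash
python3 -c "
from meas import *
c=r.read_camera('top')
A=onz(c,np.array([(138,121),(405,125)])/6+[214.58,139.58],.072);B=onz(c,np.array([(85,44),(570,50)])/6+[214.58,139.58],.014)
for q in(A,B):
  d=q[0]-q[1];print(q.round(4).tolist(),np.degrees(np.arctan2(-d[0],d[1])))
"
```

```text
[[0.7448, 0.2252, 0.072], [0.7426, 0.1149, 0.072]] -1.135927400680396
[[0.7945, 0.2648, 0.014], [0.7907, 0.0503, 0.014]] -1.0340992392548494
```

Both yaws come out at about -1.1°, and the gap is about 49 mm. I'll push 42 mm, then creep.

```bash
python3 -m inch '{"dp":[[0,-0.015,0],[0,-0.03,0],[0,-0.045,0],[0,-0.06,0],[0,-0.075,0],[0,-0.09,0],[0,-0.1,0],[0,-0.105,0],[0,-0.105,0]],"delta_rot":[[0,0,0],[0,0,0],[0,0,0],[0,0,0],[0,0,0],[0,0,0],[0,0,0],[0,0,0],[0,0,0]]}'
python3 -c "
from meas import *
meas('t9',(120,220,215,310))"
```

```text
t: 12.5
tool_pos: [0.6484, 0.172, 0.0307]
orientation: [-180.0, 0.0, -91.4]
ft_force: [-0.5, -0.5, -0.7]
gripper_width: 0.0468
crop origin 215 120
```

View pics/t9c.png

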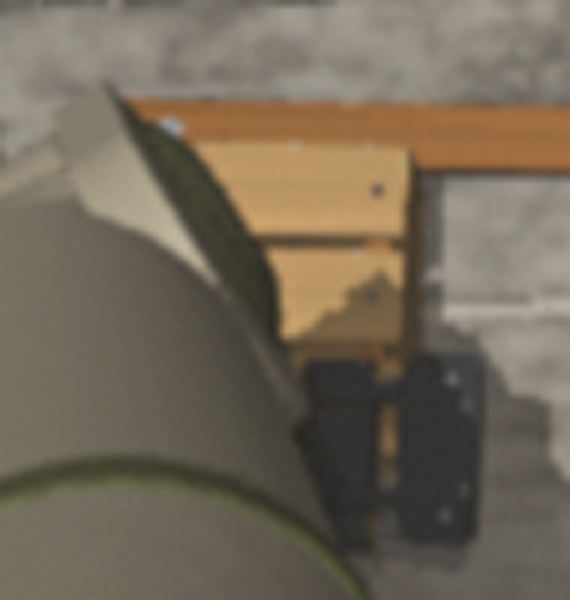

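Only a few mm remain (far-right corner at (412,150), batten edge ~170 at z=.014). Creep with force checks.

```bash
for i in 1 2 3; do python3 -m inch '{"dp":[[0,-0.004,0],[0,-0.007,0],[0,-0.007,0]],"delta_rot":[[0,0,0],[0,0,0],[0,0,0]]}' | grep -E "tool|force|orient"; done
```

```text
tool_pos: [0.6502, 0.172, 0.0307]
orientation: [180.0, -0.0, -91.4]
ft_force: [-4.1, -0.6, 3.4]
tool_pos: [0.6536, 0.172, 0.0306]
orientation: [-180.0, 0.0, -91.4]
ft_force: [-4.1, 0.7, 3.4]
tool_pos: [0.6549, 0.1719, 0.0306]
orientation: [179.9, -0.0, -91.4]
ft_force: [-7.9, 0.5, 6.7]
```

```bash
python3 -m inch '{"dp":[[0,-0.004,0],[0,-0.004,0],[0,-0.004,0]],"delta_rot":[[0,0,0],[0,0,0],[0,0,0]]}' | grep -E "tool|force|orient"; python3 -m inch '{"dp":[[0,-0.004,0],[0,-0.004,0],[0,-0.004,0]],"delta_rot":[[0,0,0],[0,0,0],[0,0,0]]}' | grep -E "tool|force|orient"
```

```text
tool_pos: [0.6548, 0.1719, 0.0305]
orientation: [179.7, -0.1, -91.4]
ft_force: [-13.1, -0.1, 10.6]
tool_pos: [0.6548, 0.1718, 0.0305]
orientation: [179.5, -0.1, -91.3]
ft_force: [-20.0, 1.1, 14.8]
```

Firm stop at x=.6548, which matches the predicted .6545, and force rose to 20 N with no motion. Back off gently, then up and away.

```bash
python3 -m inch '{"dp":[[0,0.006,0],[0,0.012,0],[0,0.03,0],[0,0.06,0],[0,0.1,0],[0,0.13,0],[0,0.13,-0.08],[0,0.13,-0.18],[0,0.15,-0.28],[0,0.25,-0.4],[0,0.35,-0.5],[0,0.35,-0.5]],"delta_rot":[[0,0,0],[0,0,0],[0,0,0],[0,0,0],[0,0,0],[0,0,0],[0,0,0],[0,0,0],[0,0,0],[0,0,0],[0,0,0],[0,0,0]]}'
python3 -c "
from meas import *
meas('t10',(120,220,215,310))
cv2.imwrite('pics/scene10.png',r.read_camera('scene')['frame'])"
```

```text
t: 15.25
tool_pos: [0.5173, 0.1757, 0.2338]
orientation: [-179.8, 0.1, -91.3]
ft_force: [-0.0, 0.2, 0.4]
gripper_width: 0.0463
crop origin 215 120
```

View pics/t10c.png

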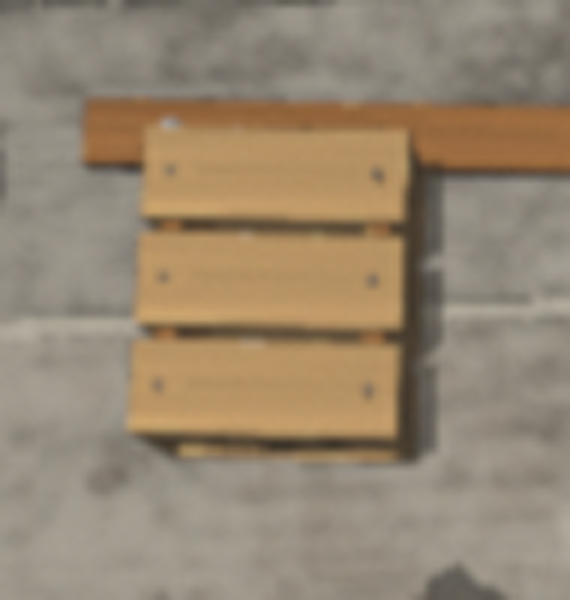

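View pics/scene10.png

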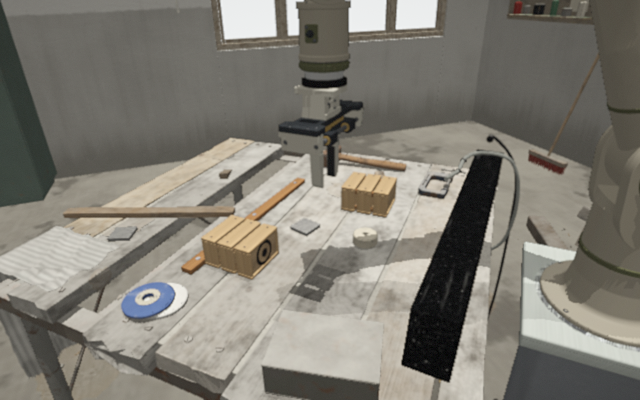

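View pics/t10.png

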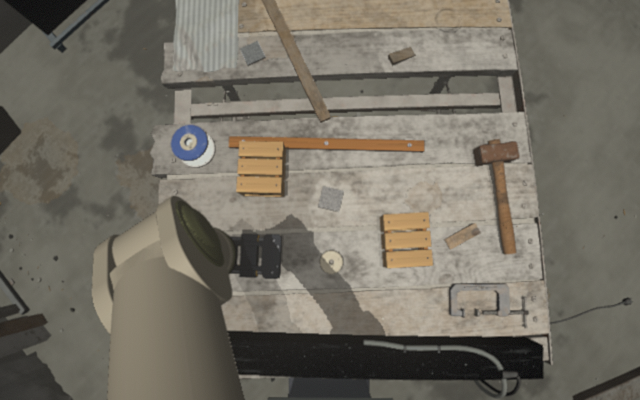

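Crop corners: (145,127), (409,129), (398,438), (128,430). I'll check for flatness, gap and angle.

```bash
python3 -c "
from meas import *
c=r.read_camera('top')
rep(c,[(145,127),(409,129),(398,438),(128,430)],(215,120))
B=onz(c,np.array([(85,165),(418,170),(570,172)])/6+[214.58,119.58],.014);print(B.round(4).tolist())
for q,z in(((331,262),.025),((331,199),.01)): print(onz(c,[q],z).round(4))
f=r.read_camera('scene')['frame'];cv2.imwrite('pics/s11.png',cv2.resize(f[190:290,170:300],None,fx=6,fy=6,interpolation=cv2.INTER_CUBIC))
"
```

```text
[[0.7934, 0.2242], [0.7918, 0.1142], [0.6626, 0.1163], [0.666, 0.2265]] c [0.7284 0.1703] w 0.11010082796312486 l 0.12829092032692674 yaw by y -1.2992983292246048 by z -0.9789428031601562
[[0.7941, 0.2648, 0.014], [0.7909, 0.1171, 0.014], [0.7898, 0.0503, 0.014]]
[[ 0.4953 -0.0052  0.025 ]]
[[ 0.6556 -0.0057  0.01  ]]
```

View pics/s11.png

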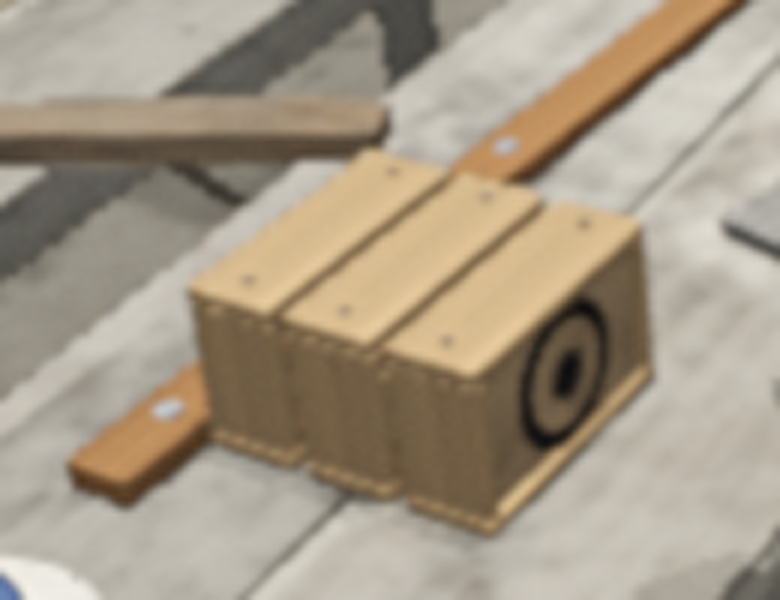

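The crate lies flat and flush. The wheel and tile pixels in that last check were just my old readings retyped, so I'll measure them properly before handing in.

```bash
python3 - <<'E'
from h import *
a=cv2.imread('pics/top0.png');b=r.read_camera('top')['frame']
a2=cv2.cvtColor(a,6);b2=cv2.cvtColor(b,6)
for n,(x,y,w) in dict(wheel=(331,262,16),tile=(331,199,17)).items():
    t=a2[y-w:y+w,x-w:x+w]
    s=cv2.matchTemplate(b2[y-w-10:y+w+10,x-w-10:x+w+10],t,cv2.TM_CCOEFF_NORMED)
    print(n,cv2.minMaxLoc(s)[1:4:2],"shift 0 = (10,10)")
print(r.get_state()['ft_force'].round(1)); r.hand_in()
E
```

```text
wheel (0.43898865580558777, (10, 10)) shift 0 = (10,10)
tile (0.9982975125312805, (10, 10)) shift 0 = (10,10)
[0.9 0.  0.1]
the job is handed in; nothing more can be done
```

The job is handed in, at about 15.5 s of the 64 s allowed. I tipped the right crate and then the left over their far edges with the fingertips. The ring was on the left crate, so I pushed that one forward while turning it about 6.5° left until its mouth met the batten.

- **Stamped crate:** it stopped firmly against the batten, with force rising to about 20 N and no further motion. After I backed off, it lay flat, its mouth edge within about 1–2 mm of the batten's near edge. Its yaw measured -1.0° to -1.3°, against -1.0° to -1.4° for the batten.
- **Plain crate:** its underside is bare, and it lies where it fell.
- **Stone tile:** it shows no shift against the first picture (match 0.998).
- **Felt wheel:** the best match is also at zero shift, but the score is weak (0.44), probably because the arm's shadow falls on it. I did not measure it a second way; no move brought the fingers near it, and it looks unmoved in the last pictures.
- **Robot:** it is clear of everything, with a wrist force of about 1 N or less.

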